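# Hang the inspection lamp on its side-opening hook

## Robot

A 6-joint arm with a two-finger parallel gripper is mounted at the origin on the work surface. World frame = base frame: x ahead of the robot, y to its left, z up, the work surface at z = 0. Lengths are in m, angles in rad, forces in N, time in s.
With the tool pointing down it reaches from about 0.4 to 0.825 m from the base axis. Payload 7 kg.
Tool frame: the origin (TCP) lies midway between the tips of the shut fingers; the grasp point (between the pads) lies 19 mm behind it; z points along the fingers, y is the line along which they close (so a half turn about z gives the same grasp; the last joint's range is limited). The gripper opens to 88 mm and grips with 3 to 60 N. Pads are 19 mm wide; open, the fingers measure 130 mm over their backs; the gripper's body (78 mm by 193 mm) begins 47 mm behind the grasp point.
Start: joints at [1.488, 0.359, 0.012, 0, -1.224, -0.288], TCP at [0.245, 0.629, 0.207] pointing down, gripper open.
Joint ranges: [-3.07, 3.07], [-1.43, 2.12], [-1.02, 1.25], [-3.03, 1.67], [-3.05, -0], [-3.03, 3.03]. Speed limits (rad/s): [2.39, 2.39, 3.01, 3.14, 3.14, 3.14].

## Interface

Orientations are given as [roll, pitch, yaw] about the fixed x, y, z axes, in that order (R = Rz(yaw) Ry(pitch) Rx(roll)).
In Python, from station import telemetry, eyes, ticket, recognise, trace gives the robot as it stands. The module is installed in compiled form; this text tells all that it offers.
- The arm moves only by the tool servo_tool, never from a script. Its argument "series" is a list that holds one entry, the list of rows, each a list of 4 numbers: the shift along the tool's x, y, z in mm, then the turn about the tool's z in rad. In form: [[[x, y, z, roll], ...]]. A call has exactly 10 rows; each row shifts and turns the commanded pose from where the row before left it, along the tool's axes as they then stand; what a row does not reach is not made up. A row lasts 1/12 s, in which the tool goes at most 41.7 mm and 7.16 degrees, less where a joint would pass 70% of its speed; a pose out of reach is approached as far as the arm can. A call is refused whole if a number of a shift passes 41.7 or a number of a turn 0.125, either way. A call with a gripper value outside its range is refused whole. "claw" is the gripper's target within -1 to 1 (shut at 1, half-way at 0, fully open at -1), set as the call begins (left out, the last holds). The fingers move at their own pace and stop on an object; "grip_force" is the grip in N (left out, the last holds). Time passes only in rows, so rows that do not move let the fingers close, or fill a call up. It gives the time, the measured TCP pose, the force, the opening and the grip force at its end, in the units of the state.
- telemetry.get_state(): the state, without advancing time (a new reading comes with each control period).
- eyes.grab_frame(name): name is "scene" or "top" or "wrist"; returns the picture (480x640x3 uint8, red, green, blue); there is no depth.
- eyes.calibration(name): a dict with "mtx" (3x3 intrinsics, pixels), "k1" (the pictures are not rectified: a ray, as slopes to the right and down, at radius r is drawn at 1 + k1 r^2 times it, then the intrinsics apply), "rvec" (rotation vector, rad) and "tvec" (3), from world to camera coordinates, as OpenCV has them. Camera axes: x right, y down, z forward; pixel columns grow to the right and rows downward; lengths in m; the calibration is good to about 2 mm. A picture is of the moment at which its call begins: read the wrist's pose just before it. calibration takes no time and is no camera call; for the wrist camera it gives the pose at the moment of the call.
- ticket.job_done(): hands the job in; it is judged then, once.
Trained networks look in the newest picture that a camera, given by its name, has taken for a name from the list of things; names that differ only in an ending like _2 or _b are one class to them, and where a whole thing is asked for, a point or a joint stands for the part that bears it (a point fixed in the world has none). Each returns a list of dicts, best first, with "conf" (0 to 1); they miss things now and then, are a little off and sometimes report something else, mostly with a low value. They report only what shows in the picture. A call takes as long as a camera call. They do not tell look-alikes from the thing itself.
- recognise(camera, name): "position" ([x, y, z] in m, in world coordinates, good to about 4 mm: the middle of the surface that is visible of it).
- trace(camera, name): "mask" (480x640 bool, what is visible of it).
The state is a dict: "t": time; "q": joint angles; "qd": joint speeds; "joint_efforts": joint torques, N m; "eef_pos": TCP position; "ee_rot": TCP orientation; "force": force on the tool from outside, world axes, zero at the start; "moment": the same for the moment, N m; "width": finger opening in m; "gripper_force": force on a finger pad.
Only numpy, scipy, OpenCV 4.12 (cv2) and the standard library are available. Lean on these libraries where they do the work, as an engineer would, in place of code of your own. Each camera call takes 0.05 s, during which the arm holds its last target. There are 200 camera calls.

## Task

Hang the cordless inspection lamp on the lamp stand so that it lights the painted fragment: bring the stud on its back sideways into the hook's open mouth, slide in until it meets the back of the hook, lower it gently into the throat while still holding it until it is fully seated, then let go so that it hangs upright. The hook may be clamped anywhere along its short rail, so find it by feel with a light touch (never more than 18 N between lamp and stand), and leave the fragment and all the other things where they are.

Things in the scene. Friction and masses are not known exactly. Their poses are not given: they have to be found in the camera images.
- lamp: Cordless inspection lamp to hang: black upright bar 30 deep (x), 44 wide (y), 200 mm tall, on a foot 42 x 56 x 14 mm flush with its back; 0.3 to 0.5 kg, centre of mass about 65 mm up. Origin: underside, on the bar's axis, z up. White light strip on its -x face, steel stud on its +x face (back). It stands on the table at the start.
- lamp_grip (a point): Where to grip the lamp: on its axis, 178 mm above its underside, 22 mm below its top; axes as the lamp. Plain bar 44 mm wide along y; grip from above, fingers closing along y.
- stud (a point): Middle of the stud's neck: lamp frame [20.5, 0, 110] mm, axes as the lamp. The neck is a round pin along x, diameter 10, 11 mm long between the lamp's back and a round head of diameter 22, 4 mm thick.
- stand: Steel lamp stand, fixed. Base 12 mm thick, x -45 to +65, y -30 to +135 mm; post of diameter 18 at x 20, y 115, 192 mm tall; flat rail from the post towards the hook. Origin on the table below mid-rail, z up; x normal to the upright 6 mm hook plate (at x = 0), away from the robot; y from the hook's mouth towards its back and the post.
- throat_mark (a point): Outer limit of the hook's throat: stand frame [0, -30, 150] mm, axes as the stand. It gives the seated neck middle's height and x exactly, but not its y: the hook is firmly clamped with its throat anywhere 8 to 52 mm inward (+y) of this mark, not measured and different each time. The plate is rigid and does not shift: touch it slowly.
- mouth (a point): Point 70 mm before the mark (-y) and 26.5 mm above it, axes as the stand: where to bring the neck's middle down first, clear of the hook in every case. The lamp goes in from here along +y, on the -x side of the plate, its x along the stand's x, neck through the plate's plane and head behind it.
- channel (a point): Point over the mark by 26.5 mm, axes as the stand. Sizes from the true throat's axis: lip y -34 to -6.75, top +17 mm; upper jaw y -16 to the back wall, underside +36, top +44 mm; back wall y +6.75, straight from throat to jaw. So the neck's axis travels at +22 to +31 mm and meets the back wall at y +1.75 mm.
- throat_floor (a point): Point 5 mm below the mark, axes as the stand: height of the throat's floor. The throat is 13.5 mm wide (y -6.75 to +6.75 of its true axis), open to the channel above; the neck goes straight down 22 mm from the lip's top. A tongue below, to 85 mm under the seated axis, is for the lamp's back to lean on.
- fragment: Fragile painted plaster fragment, about 140 mm across, 38 mm thick, lying between the robot and the stand; origin at its underside's centre. Leave alone.
- jar: Amber jar, diameter 68, height 100 mm; origin under its centre. Leave alone.
- tub: Clear square tub 85 by 85 by 55 mm; origin under its centre. Leave alone.
- brush: Brush 190 mm long, lying. Leave alone.
- spatula: Spatula 170 mm long, lying. Leave alone.
- tape: Tape ring, diameter 90, height 25 mm, lying; origin under its centre. Leave alone.
There are look-alikes about, which are no part of the job. What is shaped like the stand but green or yellow is not meant.

How it is judged:
On the way, in this order (a step that is already met when the one before it is completed fails the run):
1. the lamp is held, lifted more than 30 mm clear of the table (height (world z) of lamp above 0.03 m and contact force between the fingers and lamp above 1 N), for 0.2 s.
2. the stud is fully down in the throat, bearing on it, while the fingers still hold the lamp (z of stud in the frame of throat_mark between -0.005 and 0.004 m and x of stud in the frame of throat_mark between -0.007 and 0.007 m and y of stud in the frame of throat_mark between 0.003 and 0.059 m and angle between lamp's own z axis and vertical below 0.17 rad and contact force between the fingers and lamp above 1 N and contact force between lamp and stand above 0.5 N), for 0.2 s.
At the end, for the whole second after the job is handed in: The stud sits at the bottom of the hook's throat (neck's middle within -5 and +4 mm of the mark's height, within 7 mm of the plate's middle along the stand's x and 3 to 59 mm inward of the mark along its +y), the lamp hangs on the stand within 0.17 rad of upright, released and at rest (z of stud in the frame of throat_mark between -0.005 and 0.004 m and x of stud in the frame of throat_mark between -0.007 and 0.007 m and y of stud in the frame of throat_mark between 0.003 and 0.059 m and angle between lamp's own z axis and vertical below 0.17 rad and linear speed of lamp below 0.02 m/s and angular speed of lamp below 0.2 rad/s and contact force between lamp and stand above 1 N); the robot touches nothing.
It fails at once if lamp and stand pressed together with more than 18 N (contact force between lamp and stand above 18 N).
It fails at once if the fragment is shifted by more than 10 mm (distance of fragment from where it was at the start of the episode above 0.01 m).
It fails at once if another thing on the table is shifted by more than 25 mm (distance of any of jar, tub, brush, spatula, tape from where it was at the start of the episode above 0.025 m).
It also fails if it takes over 61 s, if anything falls off the work surface, if the arm or the gripper's body presses on something with over 40 N, if the wrist force passes 120 N, or if a joint passes its speed limit or range.

## Working session

There is one attempt and no reset: what is moved stays moved. The work goes in short steps, Python scripts to look and compute and a tool call to move; the robot and the scene stay as the last step left them, time stands still between calls to the robot, and variables do not carry over. Pictures are saved under pics/ and viewed, at most 10 in all, crops included, and the job is handed in when it is done.

Besides the shell and the picture viewer there is one more tool, called as a command line: name --argument value ..., lists and objects as JSON in quotes. servo_tool: Moves the arm, as the interface text tells. Its arguments: {"type":"object","properties":{"series":{"type":"array"},"claw":{"type":"number"},"grip_force":{"type":"number"}},"required":["series"]}

```bash
mkdir -p pics; cat > h.py <<'E'
import numpy as np, cv2
from station import telemetry, eyes, ticket, recognise, trace
def snap(c,f):
    im=eyes.grab_frame(c); cv2.imwrite('pics/'+f,im[:,:,::-1]); return im
def ray(c,u,v):
    k=eyes.calibration(c); M=np.array(k['mtx']); R=cv2.Rodrigues(np.array(k['rvec'],float))[0]; t=np.array(k['tvec'],float).ravel()
    k1=k['k1']; d=np.array([(u-M[0,2])/M[0,0],(v-M[1,2])/M[1,1]]); s=d.copy()
    for _ in range(30): s=d/(1+k1*(s@s))
    return -R.T@t, R.T@np.array([*s,1.])
def atz(c,u,v,z):
    o,d=ray(c,u,v); return o+d*(z-o[2])/d[2]
def proj(c,P):
    k=eyes.calibration(c); M=np.array(k['mtx']); R=cv2.Rodrigues(np.array(k['rvec'],float))[0]; t=np.array(k['tvec'],float).ravel()
    p=np.atleast_2d(P)@R.T+t; s=p[:,:2]/p[:,2:]; s=s*(1+k['k1']*(s**2).sum(1,keepdims=True))
    return s*[M[0,0],M[1,1]]+[M[0,2],M[1,2]]
E
python3 - <<'E'
from h import *
s=telemetry.get_state(); print(s)
for c in('scene','top'):
    snap(c,c+'1.png'); print(c,ray(c,320,240))
    for n in('lamp','stand','fragment','stud'):
        print(n,[(round(r['conf'],2),np.round(r['position'],3)) for r in recognise(c,n)][:4])
E
```

```text
{'t': 0.0, 'q': array([ 1.48811419e+00,  3.59411073e-01,  1.10796500e-02, -3.53392097e-04,
       -1.22410933e+00, -2.88125692e-01]), 'qd': array([-0.00049455,  0.00025129,  0.00044059,  0.00242532, -0.00026027,
        0.00138533]), 'joint_efforts': array([-1.44530886e-04, -5.82714021e+01,  2.93043727e+01,  6.99717969e+00,
        6.93194437e-03, -1.75071955e-04]), 'eef_pos': array([0.24442063, 0.62863808, 0.20561554]), 'ee_rot': array([ 3.13992161e+00, -1.48802141e-04, -3.70928057e-01]), 'force': array([ 0.0126738 ,  0.63609313, -0.6382436 ]), 'moment': array([-0.02984459, -0.01805589, -0.01662749]), 'gripper_force': 0.0, 'width': 0.08761934564469599}
scene (array([1.01974348, 0.18349012, 1.00948335]), array([-0.5301125 , -0.17328006, -0.83041637]))
lamp [(0.78, array([ 0.531, -0.12 ,  0.13 ]))]
stand [(0.95, array([ 0.272, -0.242,  0.013])), (0.93, array([0.622, 0.229, 0.012])), (0.88, array([0.321, 0.41 , 0.012]))]
fragment [(0.98, array([0.422, 0.164, 0.031]))]
stud [(0.67, array([ 0.534, -0.119,  0.129]))]
top (array([0.37096361, 0.01655667, 1.03165858]), array([ 0.11330309,  0.02431381, -0.99330741]))
lamp [(0.83, array([ 0.512, -0.118,  0.156]))]
stand [(0.84, array([ 0.274, -0.227,  0.011])), (0.75, array([0.308, 0.402, 0.01 ])), (0.74, array([0.603, 0.228, 0.013]))]
fragment [(0.79, array([0.414, 0.155, 0.037]))]
stud [(0.91, array([ 0.518, -0.115,  0.153]))]
```

View pics/scene1.png

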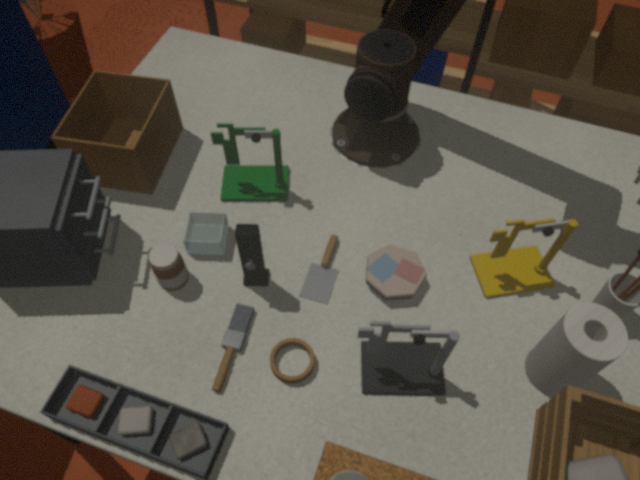

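View pics/top1.png

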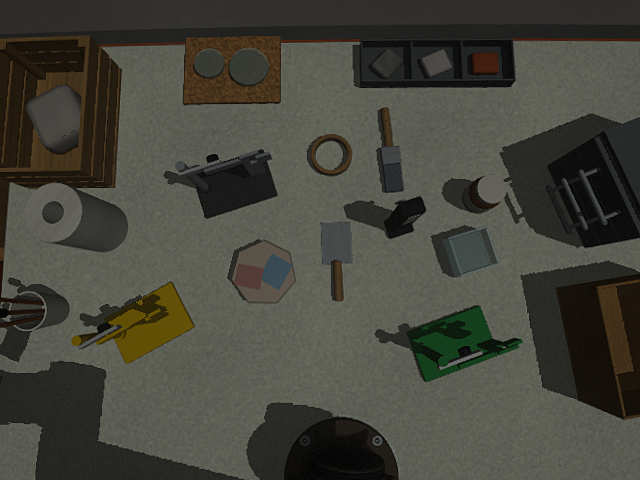

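```bash
python3 - <<'E'
from h import *
s=cv2.imread('pics/scene1.png');t=cv2.imread('pics/top1.png')
def c(i,u,v,w,h):
    o=cv2.resize(i[v:v+h,u:u+w],(400,300),interpolation=cv2.INTER_CUBIC); return cv2.convertScaleAbs(o,alpha=1.7,beta=10)
a=np.vstack([np.hstack([c(s,345,310,120,90),c(t,160,135,120,90)]),np.hstack([c(s,215,215,80,60+15-15),c(t,370,190,80,60)])])
# lamp crops: 5x
a[300:,:400]=c(s,200,210,120,90)
cv2.imwrite('pics/c1.png',a)
E
```

```text
(no output)
```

View pics/c1.png

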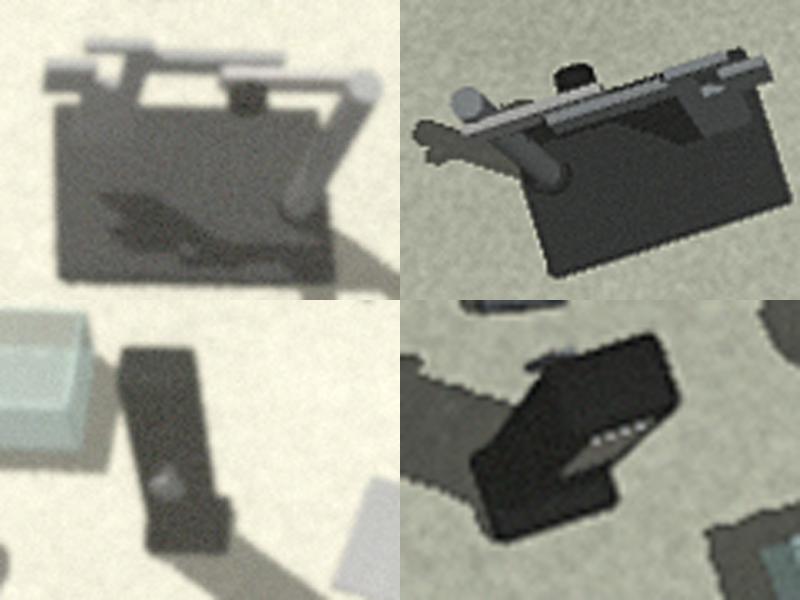

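```bash
cat > m.py <<'E'
from h import *
from scipy.optimize import least_squares
T=lambda x,y:(160+(x-400)*.3,135+y*.3)
S=lambda x,y:(345+x*.3,310+y*.3)
Z=lambda x,y,w:np.array([x,y,w])
obs=[('top',T(552,277),(-.045,.135,.012)),('top',T(792,203),(-.045,-.03,.012)),('top',T(755,88),(.065,-.03,.012)),
('scene',S(55,105),(-.045,-.03,.012)),('scene',S(333,287),(.065,.135,.012)),('scene',S(57,280),(.065,-.03,.012)),
('scene',S(366,83),(.02,.115,.192)),('top',T(467,103),(.02,.115,.192))]
def W(p,P):
    c,s=np.cos(p[2]),np.sin(p[2]); P=np.array(P); return np.array([p[0]+c*P[0]-s*P[1],p[1]+s*P[0]+c*P[1],P[2]])
f=lambda p:np.ravel([proj(c,W(p,P))[0]-uv for c,uv,P in obs])
r=least_squares(f,[.6,.22,.2],loss='soft_l1'); print('stand',r.x,np.round(f(r.x),1))
# lamp
U=lambda x,y:(370+(x-400)*.2,190+(y-300)*.2)
V=lambda x,y:(200+x*.3,210+(y-300)*.3)
ol=[('top',U(655,333),(.015,-.022,.2)),('top',U(682,402),(-.015,-.022,.2)),('top',U(498,543),(-.027,.028,0)),('top',U(618,505),(-.027,-.028,0)),('top',U(552,355),(.026,0,.11)),
('scene',V(147,552),(.015,-.028,0)),('scene',V(228,552),(.015,.028,0)),('scene',V(122,348),(-.015,-.022,.2)),('scene',V(193,348),(-.015,.022,.2)),('scene',V(168,485),(.0265,0,.11))]
g=lambda p:np.ravel([proj(c,W(p,P))[0]-uv for c,uv,P in ol])
q=least_squares(g,[.52,-.12,.2],loss='soft_l1'); print('lamp',q.x,np.round(g(q.x),1))
# throat from scene: plane x=0 of the stand
n=np.array([np.cos(r.x[2]),np.sin(r.x[2]),0]); e=np.array([-n[1],n[0],0]); O=np.array([*r.x[:2],0])
for nm,c,uv in [('lip outer','scene',S(45,75)),('throat l','scene',S(102,82)),('throat r','scene',S(122,85)),('jaw outer','scene',S(85,43))]:
    o,d=ray(c,*uv); 
    for xo in(0,.003):
        X=o+d*((O+n*xo-o)@n)/(d@n); print(nm,xo,np.round(((X-O)@e,X[2]),4))
E
python3 m.py
```

```text
stand [0.61999318 0.17593909 0.29869878] [ -0.9  -0.2  -0.4  -0.7  -3.5 -12.9  -0.8  -3.    0.7  -2.3  -1.1  -3.
  -0.6   0.   -0.5  -0.7]
lamp [ 0.52463158 -0.12511369  0.31122668] [-0.  -2.3  0.3 -0.1 -1.   0.2 -0.5 -0.3 -0.5  1.1 -1.1  0.5 -0.   1.1
 -0.8 -2.6  0.9 -2.1 -0.3 -0.5]
lip outer 0 [-0.0444  0.1434]
lip outer 0.003 [-0.0449  0.1502]
throat l 0 [-0.0129  0.1368]
throat l 0.003 [-0.0137  0.1436]
throat r 0 [-0.0017  0.1337]
throat r 0.003 [-0.0026  0.1405]
jaw outer 0 [-0.0267  0.1857]
jaw outer 0.003 [-0.0274  0.1922]
```

```bash
sed -i "s/,('top',T(755,88),(.065,-.03,.012))//" m.py; python3 m.py; python3 -c "
from h import *
for c in ('scene','top'):
    for n in('stand','lamp'):
        pass
k=eyes.calibration('wrist');s=telemetry.get_state();R=cv2.Rodrigues(np.array(k['rvec']))[0];print(k['mtx'],-R.T@np.ravel(k['tvec'])-s['eef_pos'],R[2])"
```

```text
stand [0.62314461 0.17681265 0.32429765] [-0.4 -0.3 -0.3 -2.6 -1.4 -1.1  1.4 -2.3 -0.2 -0.9 -0.3  0.2 -0.7 -0.8]
lamp [ 0.52463158 -0.12511369  0.31122668] [-0.  -2.3  0.3 -0.1 -1.   0.2 -0.5 -0.3 -0.5  1.1 -1.1  0.5 -0.   1.1
 -0.8 -2.6  0.9 -2.1 -0.3 -0.5]
lip outer 0 [-0.0451  0.1534]
lip outer 0.003 [-0.0457  0.1602]
throat l 0 [-0.0138  0.145 ]
throat l 0.003 [-0.0146  0.1519]
throat r 0 [-0.0026  0.1413]
throat r 0.003 [-0.0035  0.1482]
jaw outer 0 [-0.0275  0.1942]
jaw outer 0.003 [-0.0283  0.2007]
[[358.95303552   0.         316.30535556]
 [  0.         358.95303552 236.84866622]
 [  0.           0.           1.        ]] [ 0.06661081 -0.02643898  0.17794686] [-0.24899412  0.09759054 -0.96357564]
```

servo_tool --series '[[[0,0,-21,-0.1137],[0,0,-21,-0.1137],[0,0,-21,-0.1137],[0,0,-21,-0.1137],[0,0,-21,-0.1137],[0,0,-21,-0.1137],[2,40,0,0],[2,40,0,0],[2,40,0,0],[2,40,0,0]]]' --claw -1 --grip_force 30

```text
t: 1.33
eef_pos: [0.3015, 0.4776, 0.3325]
ee_rot: [-3.142, -0.0, 0.312]
force: [0.4, 0.6, 0.1]
width: 0.0877
gripper_force: 0.0
```

servo_tool --series '[[[2,40,0,0],[2,40,0,0],[2,40,0,0],[2,40,0,0],[2,40,0,0],[2,40,0,0],[2,40,0,0],[2,40,0,0],[2,40,0,0],[2,40,0,0]]]'

```text
t: 2.17
eef_pos: [0.4429, 0.1027, 0.3332]
ee_rot: [-3.141, -0.001, 0.312]
force: [1.0, 0.8, 0.6]
width: 0.0876
gripper_force: 0.0
```

servo_tool --series '[[[1.3,40,0,0],[1.3,40,0,0],[1.3,40,0,0],[1.3,40,0,0],[1.3,40,0,0],[1.3,40,0,0],[0,0,0,0],[0,0,0,0],[0,0,0,0],[0,0,0,0]]]'

```text
t: 3.0
eef_pos: [0.5236, -0.1207, 0.3328]
ee_rot: [-3.142, -0.0, 0.312]
force: [-0.1, 0.7, 1.0]
width: 0.0876
gripper_force: 0.0
```

```bash
python3 - <<'E'
from h import *
s=telemetry.get_state();print(s['eef_pos'],s['ee_rot']); im=snap('wrist','w1.png')
p=(.5246,-.1251,.311)
def W(P):
    c,s=np.cos(p[2]),np.sin(p[2]); return [p[0]+c*P[0]-s*P[1],p[1]+s*P[0]+c*P[1],P[2]]
im=im.copy()
for P in [(.015,.022,.2),(.015,-.022,.2),(-.015,-.022,.2),(-.015,.022,.2),(.0315,0,.11)]:
    u=proj('wrist',W(P))[0]; print(u); cv2.circle(im,tuple(int(a) for a in u),2,(255,0,0),-1)
print([(r['conf'],r['position']) for r in recognise('wrist','lamp')])
cv2.imwrite('pics/w1o.png',im[:,:,::-1])
E
```

```text
[ 0.5236015  -0.12071431  0.33277676] [-3.14152588e+00 -4.40381912e-04  3.12202271e-01]
[296.66064419 204.85378192]
[346.78119569 204.93296629]
[346.00335671 237.84471763]
[297.09333272 237.77552844]
[320.6770887  175.59787719]
[(0.86, [0.5309, -0.1222, 0.2012])]
```

View pics/w1o.png

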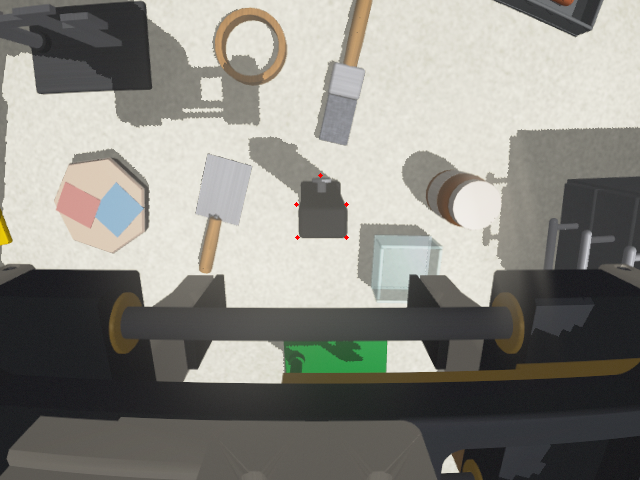

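```bash
python3 - <<'E'
import cv2
i=cv2.imread('pics/w1.png')[165:245,270:370]
cv2.imwrite('pics/c2.png',cv2.convertScaleAbs(cv2.resize(i,(800,640),interpolation=cv2.INTER_CUBIC)[:600],alpha=2.2))
E
```

```text
(no output)
```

View pics/c2.png

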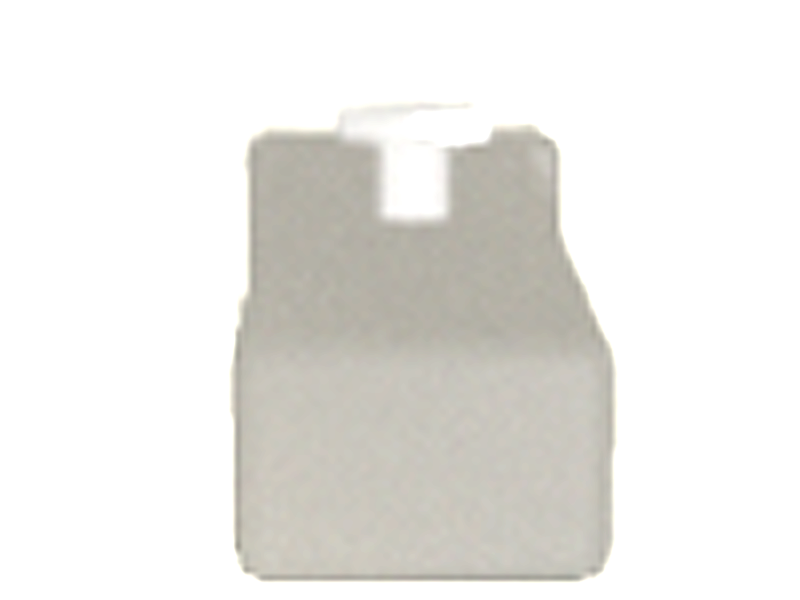

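servo_tool --series '[[[-2,6,0,0],[0,0,25,0],[0,0,30,0],[0,0,30,0],[0,0,30,0],[0,0,30,0],[0,0,20,0],[0,0,9,0],[0,0,0,0],[0,0,0,0]]]'

```text
t: 3.93
eef_pos: [0.5243, -0.1277, 0.1594]
ee_rot: [3.141, -0.0, 0.312]
force: [-0.1, -0.3, 0.9]
width: 0.0876
gripper_force: 0.0
```

servo_tool --series '[[[0,0,0,0],[0,0,0,0],[0,0,0,0],[0,0,0,0],[0,0,0,0],[0,0,0,0],[0,0,0,0],[0,0,0,0],[0,0,0,0],[0,0,0,0]]]' --claw 1 --grip_force 30

```text
t: 4.77
eef_pos: [0.5238, -0.1277, 0.1586]
ee_rot: [-3.142, -0.0, 0.311]
force: [-0.1, 1.6, 1.1]
width: 0.0437
gripper_force: 30.0
```

servo_tool --series '[[[0,0,-15,0],[0,0,-30,0],[0,0,-30,0],[0,0,-30,0],[0,0,-30,0],[20,-20,-7,0],[30,-25,0,0],[30,-25,0,0],[30,-25,0,0],[30,-25,0,0]]]'

```text
t: 5.6
eef_pos: [0.6204, 0.0309, 0.2999]
ee_rot: [-3.141, 0.001, 0.311]
force: [1.1, -0.2, -3.4]
width: 0.0438
gripper_force: 30.0
```

servo_tool --series '[[[20,-15,0,0],[9,-5,0,0],[0,0,0,0],[0,0,0,0],[0,0,0,0],[0,0,0,0],[0,0,0,0],[0,0,0,0],[0,0,0,0],[0,0,0,0]]]'

```text
t: 6.43
eef_pos: [0.6416, 0.0569, 0.3009]
ee_rot: [-3.142, -0.0, 0.311]
force: [0.6, 0.1, -3.6]
width: 0.044
gripper_force: 30.0
```

```bash
python3 - <<'E'
from h import *
s=telemetry.get_state();print(s['eef_pos'],s['ee_rot'],s['force'])
im=snap('wrist','w2.png')
k=eyes.calibration('wrist');R=cv2.Rodrigues(np.array(k['rvec']))[0];print(-R.T@np.ravel(k['tvec']))
import pickle; pickle.dump((k,s),open('w2.pkl','wb'))
E
```

```text
[0.64158486 0.05691742 0.30086785] [-3.14154449e+00 -4.48167387e-04  3.10938902e-01] [ 0.64751528  0.14063815 -3.6282358 ]
[0.7096136  0.07858499 0.47873462]
```

View pics/w2.png

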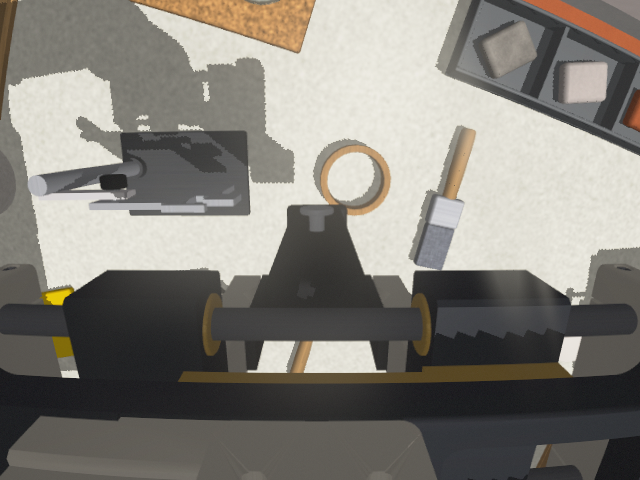

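```bash
python3 - <<'E'
import cv2,numpy as np
i=cv2.imread('pics/w2.png')
a=cv2.resize(i[120:225,60:260],(800,420),interpolation=cv2.INTER_CUBIC)
b=cv2.resize(i[195:240,265:365],(400,180),interpolation=cv2.INTER_CUBIC)
o=np.zeros((600,800,3),np.uint8);o[:420]=a;o[420:,:400]=b
cv2.imwrite('pics/c3.png',cv2.convertScaleAbs(o,alpha=1.6))
E
```

```text
(no output)
```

View pics/c3.png

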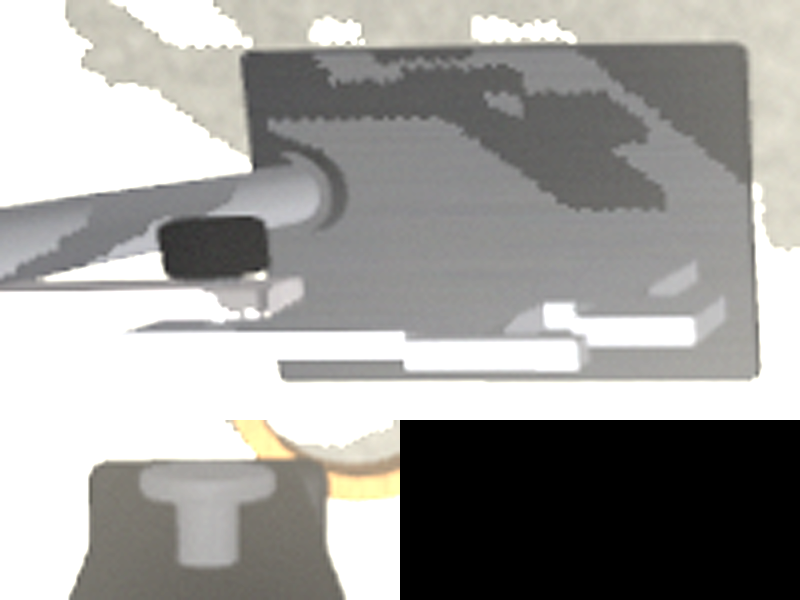

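```bash
cat > m2.py <<'E'
import pickle
from h import *
k,s=pickle.load(open('w2.pkl','rb'))
eyes_cal=lambda c:k
import h
class E: calibration=staticmethod(lambda c:k)
h.eyes=E
from scipy.optimize import least_squares
P4=lambda x,y:np.array([60+x/4,120+y/4])
def W(p,P):
    c,s=np.cos(p[2]),np.sin(p[2]); return np.array([p[0]+c*P[0]-s*P[1],p[1]+s*P[0]+c*P[1],P[2]])
o=[((242,48),(.065,.135,.012)),((748,44),(.065,-.03,.012)),((758,378),(-.045,-.03,.012)),((282,379),(-.045,.135,.012))]
j=[((580,371),-.003,-.016,.194),((580,339),.003,-.016,.194),((695,346),-.003,-.034,.167),((695,317),.003,-.034,.167)]
f=lambda p:np.ravel([proj('w',W(p,P))[0]-P4(*u) for u,P in o])
r=least_squares(f,[.62,.177,.32]).x; print('base only',r,np.round(f(r),1))
g=lambda p:np.concatenate([f(p),np.ravel([proj('w',W(p,(x,p[3]+y,z)))[0]-P4(*u) for u,x,y,z in j])])
q=least_squares(g,[*r,-.01]).x; print('with hook',q,np.round(g(q),1))
# stud in world: neck root and head
U=lambda x,y:np.array([265+x/4,195+(y-420)/4])
zs=s['eef_pos'][2]-.0486
print('stud pred px of neck root/head outer top', [proj('w',W([s['eef_pos'][0],s['eef_pos'][1],s['ee_rot'][2]],P))[0] for P in((.015,0,zs+.005),(.030,0,zs+.011),(.0205,0.005,zs),(.0205,-.005,zs))])
print('obs neck root',U(208,567),'head',U(208,463),'neck sides',U(177,530),U(240,530))
E
python3 m2.py
```

```text
base only [0.62156229 0.1741054  0.3039435 ] [-0.4 -0.5  0.1 -0.9  0.9  1.1 -0.6  0.5]
with hook [ 0.62139509  0.17407313  0.30290189 -0.0110431 ] [-0.4 -0.5  0.2 -0.7  0.8  1.3 -0.7  0.5 -0.  -0.5 -0.5  0.3  0.5 -0.3
  0.1  0.3]
stud pred px of neck root/head outer top [array([316.35267027, 229.47263037]), array([316.334668  , 208.05399447]), array([308.61485483, 219.31351526]), array([324.0944532 , 219.30921409])]
obs neck root [317.   231.75] head [317.   205.75] neck sides [309.25 222.5 ] [325.  222.5]
```

```bash
cat >> m2.py <<'E'
print('---')
for dx in(0,-.002):
  for dz in(0,-.003): print(dx,dz,*[np.round(proj('w',W([s['eef_pos'][0],s['eef_pos'][1],s['ee_rot'][2]],(x+dx,y,zs+z+dz)))[0],1) for x,y,z in((.015,0,.005),(.030,0,-.011),(.026,0,.011),(.030,.011,0),(.030,-.011,0),(.015,.022,-.11),(.015,.022,.09))])
print('obs',U(208,567),U(208,463),U(208,503),U(138,480),U(276,480),U(90,463))
E
python3 m2.py | sed -n '/---/,$p'
```

```text
---
0 0 [316.4 229.5] [316.4 201.8] [316.3 214.5] [299.1 204.8] [333.6 204.8] [293.2 199.5] [262.5 280.7]
0 -0.003 [316.4 228.3] [316.4 201.1] [316.3 213.5] [299.4 204. ] [333.3 204. ] [293.4 199. ] [263.5 278. ]
-0.002 0 [316.4 232.5] [316.4 204.8] [316.3 217.7] [299.2 207.9] [333.5 207.9] [293.2 201.6] [262.7 285.3]
-0.002 -0.003 [316.4 231.3] [316.4 204. ] [316.3 216.6] [299.4 207. ] [333.3 207. ] [293.4 201. ] [263.7 282.4]
obs [317.   231.75] [317.   205.75] [317.   215.75] [299.5 210. ] [334. 210.] [287.5  205.75]
```

servo_tool --series '[[[-2,-9,0,0.008],[-2.8,-9,0,0],[0,0,10,0],[0,0,16,0],[0,0,16,0],[0,0,16,0],[0,0,12,0],[0,0,6,0],[0,0,0,0],[0,0,0,0]]]'

```text
t: 7.32
eef_pos: [0.6319, 0.073, 0.2248]
ee_rot: [3.141, -0.0, 0.304]
force: [0.2, -0.0, -2.8]
width: 0.0436
gripper_force: 30.0
```

servo_tool --series '[[[1.8,0,0,0],[0,0,0,0],[0,0,0,0],[0,0,0,0],[0,0,0,0],[0,0,0,0],[0,0,0,0],[0,0,0,0],[0,0,0,0],[0,0,0,0]]]'

```text
t: 8.15
eef_pos: [0.6334, 0.0735, 0.2246]
ee_rot: [-3.142, -0.0, 0.303]
force: [0.3, 0.3, -2.5]
width: 0.0435
gripper_force: 30.0
```

```bash
python3 - <<'E'
from h import *
s=telemetry.get_state();print(s['eef_pos'],s['ee_rot'],s['force'])
im=snap('wrist','w3.png')
k=eyes.calibration('wrist')
import pickle; pickle.dump((k,s),open('w3.pkl','wb'))
i=im[150:270,100:360,::-1]
cv2.imwrite('pics/c4.png',cv2.convertScaleAbs(cv2.resize(i,(780,360),interpolation=cv2.INTER_CUBIC),alpha=1.3))
E
```

```text
[0.63339722 0.07353253 0.22455669] [-3.14156818e+00 -8.91515881e-06  3.03417317e-01] [ 0.33222848  0.31728436 -2.45459907]
```

View pics/c4.png

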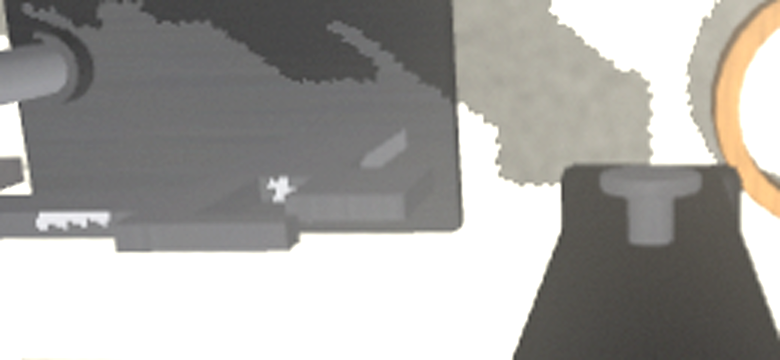

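```bash
python3 - <<'E'
import pickle,h
from h import *
k,s=pickle.load(open('w3.pkl','rb'))
class E: calibration=staticmethod(lambda c:k)
h.eyes=E
th=.303;O=np.array([.6214,.1741]);n=np.array([np.cos(th),np.sin(th)]);e=np.array([-n[1],n[0]])
for nm,u,v,z in[('root x-5.5',650,245,.181),('head inner top',650,200,.187),('lip front',406,220,.167),('lip back',406,193,.167),('jaw front',290,250,.194),('jaw back',290,222,.194)]:
    X=atz('w',100+u/3,150+v/3,z)[:2]-O; print(nm,np.round([X@n*1e3,X@e*1e3],1))
X=s['eef_pos'][:2]-O;print('tcp',X@n*1e3,X@e*1e3)
E
```

```text
root x-5.5 [ -5.1 -99.9]
head inner top [  6.  -99.9]
lip front [ -2.9 -44.9]
lip back [  3.3 -45.2]
jaw front [ -2.7 -27.1]
jaw back [  3.1 -27.7]
tcp -18.557118825264755 -99.56597633985577
```

servo_tool --series '[[[0,-8,0,0],[0,-12,0,0],[0,-14,0,0],[0,-14,0,0],[0,-12,0,0],[0,-10,0,0],[0,-8,0,0],[0,-6,0,0],[0,-2,0,0],[0,0,0,0]]]'

```text
t: 9.03
eef_pos: [0.6076, 0.1561, 0.2245]
ee_rot: [3.142, 0.0, 0.304]
force: [-0.4, -0.5, -3.3]
width: 0.0437
gripper_force: 30.0
```

servo_tool --series '[[[0,-0.3,0,0],[0,-0.3,0,0],[0,-0.3,0,0],[0,-0.3,0,0],[0,-0.3,0,0],[0,-0.3,0,0],[0,-0.3,0,0],[0,-0.3,0,0],[0,-0.3,0,0],[0,-0.3,0,0]]]'

```text
t: 9.87
eef_pos: [0.6068, 0.1585, 0.2246]
ee_rot: [3.142, -0.0, 0.303]
force: [-0.1, 0.0, -2.8]
width: 0.0435
gripper_force: 30.0
```

servo_tool --series '[[[0,-0.3,0,0],[0,-0.3,0,0],[0,-0.3,0,0],[0,-0.3,0,0],[0,-0.3,0,0],[0,-0.3,0,0],[0,0,0,0],[0,0,0,0],[0,0,0,0],[0,0,0,0]]]'

```text
t: 10.7
eef_pos: [0.6063, 0.1601, 0.2246]
ee_rot: [3.142, -0.0, 0.303]
force: [-0.8, 0.9, -3.3]
width: 0.0439
gripper_force: 30.0
```

servo_tool --series '[[[0,-0.3,0,0],[0,-0.3,0,0],[0,-0.3,0,0],[0,-0.3,0,0],[0,0,0,0],[0,0,0,0],[0,0,0,0],[0,0,0,0],[0,0,0,0],[0,0,0,0]]]'

```text
t: 11.53
eef_pos: [0.606, 0.1609, 0.2246]
ee_rot: [3.141, 0.0, 0.303]
force: [1.6, -5.2, -3.9]
width: 0.0439
gripper_force: 30.0
```

servo_tool --series '[[[0,1,0,0],[0,1.1,0,0],[0,0,0,0],[0,0,2,0],[0,0,2,0],[0,0,2,0],[0,0,2,0],[0,0,0,0],[0,0,0,0],[0,0,0,0]]]'

```text
t: 12.37
eef_pos: [0.6066, 0.1593, 0.2166]
ee_rot: [3.142, -0.0, 0.303]
force: [0.1, 0.7, -2.5]
width: 0.0436
gripper_force: 30.0
```

servo_tool --series '[[[0,0,1,0],[0,0,1,0],[0,0,1,0],[0,0,1,0],[0,0,1,0],[0,0,1,0],[0,0,1,0],[0,0,0,0],[0,0,0,0],[0,0,0,0]]]'

```text
t: 13.2
eef_pos: [0.6066, 0.1593, 0.2096]
ee_rot: [3.142, -0.0, 0.303]
force: [0.6, -0.6, -3.8]
width: 0.0439
gripper_force: 30.0
```

servo_tool --series '[[[0,0,1,0],[0,0,1,0],[0,0,1,0],[0,0,1,0],[0,0,1,0],[0,0,1,0],[0,0,1,0],[0,0,1,0],[0,0,0,0],[0,0,0,0]]]'

```text
t: 14.03
eef_pos: [0.6065, 0.1593, 0.2015]
ee_rot: [3.142, 0.0, 0.303]
force: [-0.3, -0.2, -3.2]
width: 0.0437
gripper_force: 30.0
```

servo_tool --series '[[[0,0,0.3,0],[0,0,0.3,0],[0,0,0.3,0],[0,0,0.3,0],[0,0,0.3,0],[0,0,0.3,0],[0,0,0,0],[0,0,0,0],[0,0,0,0],[0,0,0,0]]]'

```text
t: 14.87
eef_pos: [0.6065, 0.1593, 0.1998]
ee_rot: [3.142, 0.0, 0.303]
force: [-0.3, 0.1, -2.7]
width: 0.0441
gripper_force: 30.0
```

Stud is now at about z 0.151; I'll continue slowly until it touches the floor.

servo_tool --series '[[[0,0,0.3,0],[0,0,0.3,0],[0,0,0.3,0],[0,0,0.3,0],[0,0,0.3,0],[0,0,0,0],[0,0,0,0],[0,0,0,0],[0,0,0,0],[0,0,0,0]]]'

```text
t: 15.7
eef_pos: [0.6067, 0.1593, 0.1987]
ee_rot: [3.142, -0.001, 0.303]
force: [-1.8, -0.4, 3.8]
width: 0.0438
gripper_force: 30.0
```

servo_tool --series '[[[0,0,0,0],[0,0,0,0],[0,0,0,0],[0,0,0,0],[0,0,0,0],[0,0,0,0],[0,0,0,0],[0,0,0,0],[0,0,0,0],[0,0,0,0]]]' --claw -1

```text
t: 16.53
eef_pos: [0.6066, 0.1593, 0.1983]
ee_rot: [3.142, -0.0, 0.303]
force: [0.3, -0.2, 0.4]
width: 0.0874
gripper_force: 0.0
```

servo_tool --series '[[[0,0,-3,0],[0,0,-6,0],[0,0,-10,0],[0,0,-15,0],[0,0,-20,0],[0,0,-20,0],[0,0,-20,0],[0,0,-10,0],[0,0,0,0],[0,0,0,0]]]'

```text
t: 17.37
eef_pos: [0.6065, 0.1594, 0.3027]
ee_rot: [-3.141, -0.001, 0.303]
force: [0.9, 0.3, -0.7]
width: 0.0878
gripper_force: 0.0
```

```bash
python3 - <<'E'
from h import *
s=telemetry.get_state();print(s['eef_pos'],s['force'],s['width'])
w=snap('wrist','w5.png')[100:340,80:480,::-1]
c=snap('scene','s5.png')[260:420,320:520,::-1]
o=np.vstack([np.hstack([cv2.resize(w,(400,240)),cv2.resize(c,(400,320))[:240]])])
cv2.imwrite('pics/c5.png',cv2.convertScaleAbs(cv2.resize(o,(800,240)),alpha=1.4))
E
```

```text
[0.60654942 0.15944131 0.30265815] [ 0.86189979  0.32419899 -0.68804754] 0.0877523226583344
```

View pics/c5.png

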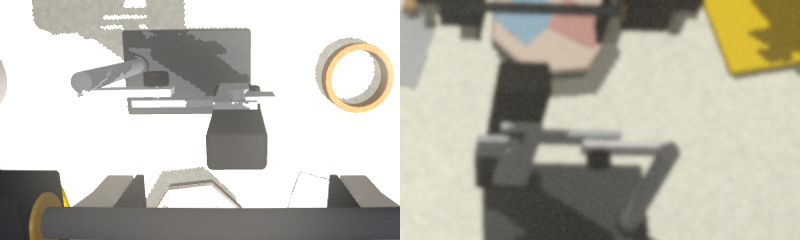

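The lamp hangs upright on the hook with the head behind the plate, and the gripper is clear. I'll let it settle briefly and hand the job in.

servo_tool --series '[[[0,0,0,0],[0,0,0,0],[0,0,0,0],[0,0,0,0],[0,0,0,0],[0,0,0,0],[0,0,0,0],[0,0,0,0],[0,0,0,0],[0,0,0,0]]]'

```text
t: 18.3
eef_pos: [0.6065, 0.1593, 0.3023]
ee_rot: [-3.142, -0.0, 0.303]
force: [-0.1, 1.1, 0.3]
width: 0.0878
gripper_force: 0.0
```

```bash
python3 -c "
from station import ticket; print(ticket.job_done())"
```

```text
the job is handed in; nothing more can be done
None
```

The lamp hangs upright on the hook with its stud seated and the gripper clear; I handed the job in at about 18 s, contact forces read about 5–7 N (limit 18 N), and no verdict came back.

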